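# Park the last captive screw of the scroll saw's filter box

## Task

The lid of the blue dust-filter box is held by three black wing screws; two of them have already been pulled out and parked, the third is still sunk. Pull the sunk one straight up against its spring until it is well out, turn it a quarter turn clockwise (seen from above) so that its thread catches in the collar, then let it go so that it stays up by itself. Do not move the two parked screws.

Things in the scene. Friction and masses are not known exactly. Their poses are not given: they have to be found in the camera images.
- sunk_grip (a point): Grip point of the sunk wing screw, on its upright axis: head is a black bar 46 mm long (this point's x), 14 thick (y), 34 high, the point half-way up, 40 mm above the lid and 28 above the steel collar (52 across); 100 mm above the table when sunk, z up. Spring: 3 N down there, 5.5 N at the top stop 25 mm higher. Turns only once pulled 12 mm up: pull about 18. Let go unturned, it snaps back down.
- sunk_turn (a joint): Turn of that screw in rad: 0 as it starts, growing clockwise seen from above, end stop at 1.57; it turns lightly. Turned 1.1 or more and let go, it drops only to about 110 mm (grip point above the table) and rests on its thread, the orange shank showing below the head.
- parked_a_end (a point): One end of the bar (18 mm from the screw's axis, 17 mm below the bar's top) of a like screw already parked: 10 mm higher than the sunk one, bar roughly square to it, orange shank showing; x points along the bar away from the axis. The blue box (220 x 320 x 60 mm, aluminium lid) is fixed; the three screws stand 140 to 210 mm apart on it.
- parked_b_end (a point): The same point on the other parked screw.

How it is judged:
On the way, in this order (a step that is already met when the one before it is completed fails the run):
1. the sunk screw is pulled out at least 11 mm, not yet turned (height (world z) of sunk_grip above 0.111 m and value of joint sunk_turn below 0.9 rad), for 0.1 s.
2. it is turned clockwise at least 1.1 rad (63 degrees) while it is out (value of joint sunk_turn above 1.1 rad and height (world z) of sunk_grip above 0.106 m), for 0.1 s.
At the end, for the whole second after the job is handed in: The screw that was sunk is turned at least 1.1 rad (63 degrees) clockwise and, let go, stands still on its thread with its grip point 106 to 114 mm above the table (6 to 14 mm higher than it began); the two parked screws have not been moved (all of step 2 and height (world z) of sunk_grip below 0.114 m and velocity of joint sunk_turn between -0.1 and 0.1 rad/s); the robot touches nothing.
It fails at once if a parked screw is moved (the end of its bar by more than 6 mm) (distance of any of parked_a_end, parked_b_end from where it was at the start of the episode above 0.006 m).
It also fails if it takes over 35 s, if anything falls off the work surface, if the arm or the gripper's body presses on something with over 40 N, if the wrist force passes 120 N, or if a joint passes its speed limit or range.

## Robot

A 7-joint arm with a two-finger parallel gripper is mounted at the origin on the work surface. World frame = base frame: x ahead of the robot, y to its left, z up, the work surface at z = 0. Lengths are in m, angles in rad, forces in N, time in s.
With the tool pointing down it reaches from about 0.425 to 0.925 m from the base axis. Payload 6.8 kg.
Tool frame: the origin (TCP) lies at the very end of the fingers, on their centre line; the grasp point (between the pads) lies 19 mm behind it; y points along the fingers, x is the direction in which the jaws open and shut, and the axes are right-handed (so a half turn about y gives the same grasp; the last joint's range is limited). The gripper opens to 85 mm and grips with 20 to 120 N. Pads are 22 mm wide; open, the fingers measure 114 mm over their backs; the gripper's body (76 mm by 85 mm) begins 54 mm behind the grasp point. The pads swing forward as they close: fully open they stand 13 mm farther back than shut.
Start: joints at [-1.38, 0.477, 0.022, 1.555, -0.011, 1.109, -0.083], TCP at [0.199, 0.645, 0.231] pointing down, gripper open.
Joint ranges: [-2.96, 2.96], [-0.34, 2.1], [-1.41, 1.46], [0.24, 2.44], [-1.37, 4.51], [0.17, 1.92], [-2.96, 2.96]. Speed limits (rad/s): [2.39, 2.39, 3.14, 3.14, 3.14, 3.14, 3.14].

## Interface

Orientations are given as a unit quaternion [w, x, y, z].
In Python, from station import bot, optics gives the robot as it stands. The module is installed in compiled form; this text tells all that it offers.
- The arm moves only by the shell command python3 -m handwheel 'ROWS' [FORCE]. ROWS is text: rows parted by semicolons, each of 5 numbers parted by spaces: the opening, from -1 (shut) to 1 (fully open), then the shift along the tool's x, y, z in m, then the turn about the tool's y in degrees. A call has exactly 10 rows; each row shifts and turns the commanded pose from where the row before left it, along the tool's axes as they then stand; what a row does not reach is not made up. A row lasts 1/12 s, in which the tool goes at most 41.7 mm and 7.16 degrees, less where a joint would pass 70% of its speed; a pose out of reach is approached as far as the arm can. A call with a gripper value outside its range is refused whole. The fingers move at their own pace and stop on an object; FORCE is the grip in N (left out, the last holds). Time passes only in rows, so rows that do not move let the fingers close, or fill a call up. It gives the time, the measured TCP pose, the force and the opening at its end, in the units of the state.
- bot.get_obs(): the state, without advancing time (a new reading comes with each control period).
- optics.read_camera(name): name is "scene" or "side" or "wrist"; returns a dict with "frame" (420x560x3 uint8, red, green, blue), "depth" (420x560 float32, m along the optical axis (not along the pixel's ray), 0 where there is no reading), "mtx" (3x3 intrinsics, pixels), "rvec" (rotation vector, rad) and "tvec" (3), from world to camera coordinates, as OpenCV has them. Camera axes: x right, y down, z forward; pixel columns grow to the right and rows downward; lengths in m; the calibration is good to about 2 mm. A picture is of the moment at which its call begins.
- bot.hand_in(): hands the job in, once; it reports no verdict.
The state is a dict: "t": time; "q": joint angles; "joint_vel": joint speeds; "joint_torque": joint torques, N m; "eef_pos": TCP position; "tool_rot": TCP orientation; "contact_force": force on the tool from outside, world axes, zero at the start; "torque": the same for the moment, N m; "gripper_width": opening from 0.0 (shut) to 1.0 (fully open).
Only numpy, scipy, OpenCV 4.12 (cv2) and the standard library are available. Lean on these libraries where they do the work, as an engineer would, in place of code of your own. Each camera call takes 0.05 s, during which the arm holds its last target. There are 200 camera calls.

## Working session

There is one attempt and no reset: what is moved stays moved. The work goes in short steps, Python scripts to look and compute and a shell command to move; the robot and the scene stay as the last step left them, time stands still between calls to the robot, and variables do not carry over. Pictures are saved under pics/ and viewed, about 8 in all and at most 12, crops included, and the job is handed in when it is done.

```bash
mkdir -p pics; cat > h.py <<'E'
import numpy as np, cv2
from station import bot, optics
def cam(n, save=None):
    c=optics.read_camera(n); 
    if save: cv2.imwrite('pics/'+save, c['frame'][:,:,::-1])
    c['R']=cv2.Rodrigues(np.array(c['rvec'],float))[0]; c['t']=np.array(c['tvec'],float).ravel()
    return c
def world(c):
    v,u=np.mgrid[:420,:560]; d=c['depth']
    p=np.stack([u,v,np.ones_like(u)],-1)@np.linalg.inv(c['mtx']).T*d[...,None]
    return (p-c['t'])@c['R']
def onplane(c,u,v,z):
    r=c['R'].T@np.linalg.inv(c['mtx'])@np.array([u,v,1.]); o=-c['R'].T@c['t']
    return o+r*(z-o[2])/r[2]
E
python3 - <<'E'
from h import *
print(bot.get_obs())
a=cam('scene','s1.png'); b=cam('side','d1.png')
for c in (a,b): print(-c['R'].T@c['t'], c['mtx'][0,0])
cv2.imwrite('pics/m1.png', cv2.resize(np.hstack([a['frame'],b['frame']])[:,:,::-1],(800,300)))
E
```

```text
{'t': 0.0, 'q': array([-1.38009599,  0.47781345,  0.02231386,  1.55649274, -0.01150886,
        1.10928717, -0.08306812]), 'joint_vel': array([-2.52010552e-03,  8.95536550e-04,  7.83336842e-04,  1.96284697e-03,
        3.74446634e-04, -6.65501840e-05, -1.26092440e-04]), 'joint_torque': array([-8.21931990e-04, -5.96452582e+01,  1.60698362e+00, -2.81206530e+01,
        1.22669328e-02,  9.42428451e-03,  4.11067191e-06]), 'eef_pos': array([0.19852034, 0.64450602, 0.23029883]), 'tool_rot': array([-0.56841057,  0.5692642 ,  0.41952174, -0.42053442]), 'contact_force': array([-0.3242858 , -0.3447846 ,  0.98590071]), 'torque': array([ 0.00185714, -0.03855551, -0.00748561]), 'gripper_width': 0.9994641803409038}
[1.05870742 0.05894516 0.56331152] 396.90748660226507
[ 0.35777365 -0.38091173  0.57487119] 441.90619390023295
```

View pics/s1.png

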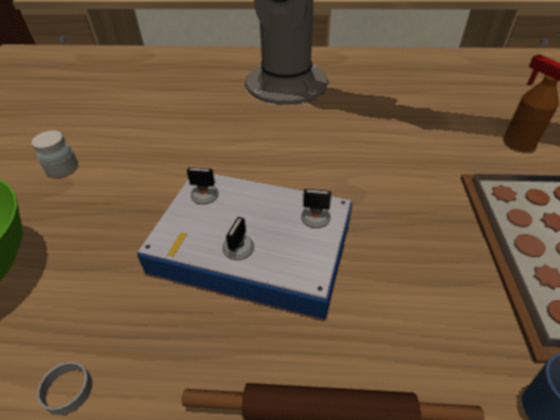

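View pics/d1.png

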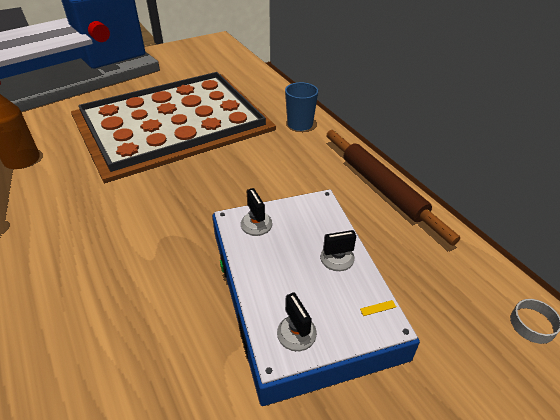

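The scene view shows the sunk screw at about (236,235), with the parked ones at (201,180) and (317,203). In the side view the sunk one is at (340,245), with the parked ones at (257,208) and (297,315). The parked screws show their orange shanks.

```bash
python3 - <<'E'
from h import *
for n in ('scene','side'):
    c=cam(n); P=world(c); g=c['frame'].max(2)
    # dark pixels with head heights in the box area
    m=((P[...,2]>0.088)&(P[...,2]<0.135)&(g<90)&(c['depth']>0)&(P[...,0]>.35)&(P[...,0]<.9)&(abs(P[...,1])<.3)).astype(np.uint8)
    k,l,s,ce=cv2.connectedComponentsWithStats(m)
    for i in range(1,k):
        if s[i,4]<60: continue
        q=P[l==i]; zt=np.percentile(q[:,2],98)
        (cx,cy),wh,an=cv2.minAreaRect((q[:,:2]*1000).astype(np.float32))
        box=cv2.boxPoints(((cx,cy),wh,an)); e=max((box[1]-box[0],box[2]-box[1]),key=np.linalg.norm)
        print(n,ce[i].round(),s[i,4],'c',round(cx,1),round(cy,1),np.round(wh,1),'long dir deg',round(np.degrees(np.arctan2(e[1],e[0]))%180,1),'ztop',zt.round(4))
o=bot.get_obs()
from scipy.spatial.transform import Rotation as R
w,x,y,z=o['tool_rot']; print(R.from_quat([x,y,z,w]).as_matrix().round(3))
E
```

```text
scene [201. 178.] 419 c 541.3 -122.2 [45.7 14.9] long dir deg 85.7 ztop 0.1215
scene [316. 200.] 459 c 587.6 81.1 [45.  15.6] long dir deg 87.1 ztop 0.1212
scene [236. 234.] 334 c 660.9 -43.1 [14.3 45.3] long dir deg 160.9 ztop 0.113
side [256. 205.] 364 c 582.7 79.5 [46.2 13.7] long dir deg 84.6 ztop 0.1221
side [339. 241.] 481 c 655.8 -44.9 [14.8 45.4] long dir deg 163.9 ztop 0.1134
side [298. 316.] 616 c 533.0 -124.1 [45.6 16.9] long dir deg 86.6 ztop 0.1219
[[ 0.294 -0.    -0.956]
 [ 0.956 -0.001  0.294]
 [-0.001 -1.    -0.   ]]
```

```bash
python3 - <<'E'
from h import *
c=cam('scene'); P=world(c); d=c['depth']>0
for nm,(u0,u1,v0,v1) in dict(bottle=(505,560,55,155),tray=(470,560,170,350),jar=(30,80,125,180)).items():
    q=P[v0:v1,u0:u1][d[v0:v1,u0:u1]]; q=q[(q[:,2]>.03)&(q[:,2]<.6)&(q[:,0]>0)]
    print(nm,len(q)); 
    if len(q): print(np.percentile(q,[1,50,99],axis=0).round(3))
T=np.array([.657,-.044])-[.1985,.6445]
print('tool x',T@[.294,.956],'tool z',T@[-.956,.294])
c=cam('wrist','w1.png')
E
```

```text
bottle 2687
[[0.236 0.52  0.032]
 [0.287 0.541 0.113]
 [0.306 0.58  0.19 ]]
tray 127
[[0.421 0.405 0.03 ]
 [0.65  0.408 0.03 ]
 [0.779 0.559 0.032]]
jar 1130
[[ 0.375 -0.509  0.031]
 [ 0.418 -0.471  0.066]
 [ 0.436 -0.448  0.082]]
tool x -0.523407 tool z -0.640745
```

The spray bottle (top at about 0.19 m) stands under the straight path, so I'll rise before crossing.

```bash
python3 -m handwheel '1 0 -0.04 0 0;1 0 -0.04 0 0;1 -0.025 0 -0.03 0;1 -0.025 0 -0.03 0;1 -0.025 0 -0.03 0;1 -0.025 0 -0.03 0;1 -0.025 0 -0.03 0;1 -0.025 0 -0.03 0;1 -0.025 0 -0.03 0;1 -0.025 0 -0.03 0' 60
```

```text
t: 1.13
eef_pos: [0.3699, 0.3815, 0.3115]
tool_rot: [0.569, -0.569, -0.42, 0.42]
contact_force: [0.8, 0.1, 0.6]
gripper_width: 1.001
```

```bash
python3 -m handwheel '1 -0.025 0 -0.03 0;1 -0.025 0 -0.03 0;1 -0.025 0 -0.03 0;1 -0.025 0 -0.03 0;1 -0.025 0 -0.03 0;1 -0.025 0 -0.03 0;1 -0.025 0 -0.03 0;1 -0.025 0 -0.03 0;1 -0.025 0.02 -0.03 0;1 0 0.02 0 0'
```

```text
t: 1.97
eef_pos: [0.5641, 0.0819, 0.2736]
tool_rot: [-0.569, 0.573, 0.418, -0.416]
contact_force: [0.1, -0.7, -0.2]
gripper_width: 0.999
```

```bash
python3 -m handwheel '1 -0.0235 0 -0.0315 0;1 -0.0235 0 -0.0315 0;1 -0.0235 0 -0.0315 0;1 -0.0235 0 -0.0315 0;1 0 0.03 0 0;1 0 0.03 0 0;1 0 0.02 0 0;1 0 0 0 0;1 0 0 0 0;1 0 0 0 0'
python3 - <<'E'
from h import *
from scipy.spatial.transform import Rotation as R
c=cam('wrist','w2.png'); P=world(c); g=c['frame'].max(2)
o=bot.get_obs(); w,x,y,z=o['tool_rot']; M=R.from_quat([x,y,z,w]).as_matrix()
print(o['eef_pos'],M.round(3),o['q'].round(2), -c['R'].T@c['t'])
m=((P[...,2]>0.085)&(P[...,2]<0.14)&(c['depth']>0)&(np.hypot(P[...,0]-.657,P[...,1]+.044)<.04))
q=P[m]; print(len(q))
if len(q):
    t=q[q[:,2]>np.percentile(q[:,2],98)-.004]; (cx,cy),wh,an=cv2.minAreaRect((t[:,:2]*1000).astype(np.float32)); print(cx,cy,wh,an,t[:,2].max())
    e=np.array([cx,cy])/1000-o['eef_pos'][:2]; print('tool x,z shift',M[:2,0]@e,M[:2,2]@e)
E
```

```text
t: 2.8
eef_pos: [0.6535, -0.0365, 0.1938]
tool_rot: [-0.568, 0.569, 0.421, -0.419]
contact_force: [-0.2, 0.0, 0.7]
gripper_width: 1.001
[ 0.6538586  -0.03645746  0.19434507] [[ 0.294  0.003 -0.956]
 [ 0.956  0.     0.294]
 [ 0.001 -1.    -0.003]] [-0.33  0.5   0.41  1.67 -0.23  1.02  1.42] [ 0.58130589 -0.0148886   0.33712255]
1004
657.5336303710938 -44.477298736572266 (13.529232025146484, 44.62049865722656) 71.80513000488281 0.11525378117179684
tool x,z shift -0.006583893012069545 -0.005871621796754848
```

View pics/w2.png

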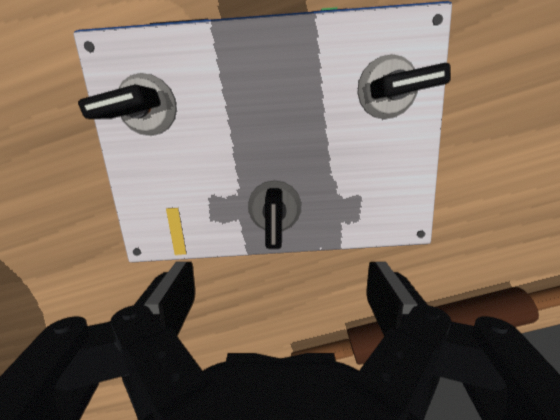

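The wrist view shows the sunk bar upright at (274,215), centred between the fingers and lined up with them. I'll make the small correction, then descend and close.

```bash
python3 -m handwheel '1 -0.0065 0 -0.006 1;1 0 0.03 0 0;1 0 0.03 0 0;1 0 0.03 0 0;1 0 0.021 0 0;1 0 0 0 0;-1 0 0 0 0;-1 0 0 0 0;-1 0 0 0 0;-1 0 0 0 0' 60
```

```text
t: 3.68
eef_pos: [0.6579, -0.0447, 0.0834]
tool_rot: [-0.572, 0.573, 0.416, -0.414]
contact_force: [0.0, -1.1, -0.4]
gripper_width: 0.452
```

```bash
python3 -m handwheel '-1 0 0 0 0;-1 0 0 0 0;-1 0 0 0 0;-1 0 0 0 0;-1 0 0 0 0;-1 0 0 0 0;-1 0 0 0 0;-1 0 0 0 0;-1 0 0 0 0;-1 0 0 0 0'
```

```text
t: 4.52
eef_pos: [0.6573, -0.044, 0.0825]
tool_rot: [-0.572, 0.573, 0.416, -0.415]
contact_force: [-0.6, 0.4, 5.7]
gripper_width: 0.152
```

```bash
python3 -m handwheel '-1 0 -0.004 0 0;-1 0 -0.004 0 0;-1 0 -0.004 0 0;-1 0 -0.004 0 0;-1 0 -0.003 0 0;-1 0 0 0 0;-1 0 0 0 0;-1 0 0 0 0;-1 0 0 0 0;-1 0 0 0 0'
python3 - <<'E'
from h import *
a=cam('side'); b=cam('scene')
f=lambda c,u,v: cv2.resize(c['frame'][v-60:v+60,u-60:u+60,::-1],(400,400),interpolation=2)
cv2.imwrite('pics/p1.png',np.hstack([f(a,340,245),f(b,236,225)]))
E
```

```text
t: 5.35
eef_pos: [0.6571, -0.0439, 0.1003]
tool_rot: [-0.572, 0.573, 0.416, -0.415]
contact_force: [5.7, 1.9, -5.3]
gripper_width: 0.151
```

View pics/p1.png

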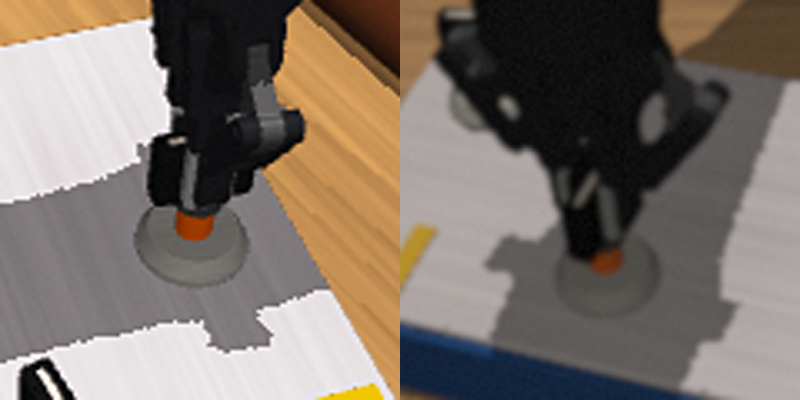

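Both views show the orange shank below the head, so the screw is out. The spring load reads about 5 N. Now the clockwise turn.

```bash
python3 -m handwheel '-1 0 0 0 3;-1 0 0 0 6;-1 0 0 0 6;-1 0 0 0 6;-1 0 0 0 6;-1 0 0 0 6;-1 0 0 0 6;-1 0 0 0 6;-1 0 0 0 6;-1 0 0 0 6'
```

```text
t: 6.28
eef_pos: [0.6577, -0.0432, 0.1005]
tool_rot: [0.702, -0.701, -0.091, 0.089]
contact_force: [6.3, 2.2, -5.7]
gripper_width: 0.152
```

```bash
python3 -m handwheel '-1 0 0 0 6;-1 0 0 0 6;-1 0 0 0 6;-1 0 0 0 6;-1 0 0 0 3;-1 0 0 0 0;-1 0 0 0 0;-1 0 0 0 0;-1 0 0 0 0;-1 0 0 0 0'
python3 -c "
from h import *
from scipy.spatial.transform import Rotation as R
o=bot.get_obs(); w,x,y,z=o['tool_rot']; M=R.from_quat([x,y,z,w]).as_matrix(); print(M.round(3),o['torque'],o['q'][6], np.degrees(np.arctan2(M[1,0],M[0,0])))"
```

```text
t: 7.12
eef_pos: [0.6582, -0.0431, 0.1006]
tool_rot: [0.704, -0.703, 0.073, -0.075]
contact_force: [7.8, 3.8, -5.0]
gripper_width: 0.151
[[ 0.978  0.003  0.209]
 [-0.209  0.001  0.978]
 [ 0.003 -1.     0.002]] [ 0.60222129 -1.76576571  0.03121065] 0.2521985690383404 -12.058684012877917
```

```bash
python3 -m handwheel '-1 0 0.003 0 0;-1 0 0.003 0 0;-1 0 0 0 0;-1 0 0 0 0;0.2 0 0 0 0;0.2 0 0 0 0;0.2 0 0 0 0;0.2 0 0 0 0;0.2 0 0 0 0;0.2 0 0 0 0'
```

```text
t: 7.95
eef_pos: [0.6562, -0.0447, 0.0943]
tool_rot: [-0.703, 0.703, -0.075, 0.075]
contact_force: [-0.4, -0.4, -0.7]
gripper_width: 0.6
```

```bash
python3 -m handwheel '0.2 0 0 0 0;0.2 0 0 0 0;0.2 0 -0.02 0 0;0.2 0 -0.03 0 0;0.2 0 -0.03 0 0;0.2 0 -0.03 0 0;0.2 0 -0.03 0 0;0.2 0 0 0 0;0.2 0 0 0 0;0.2 0 0 0 0'
python3 - <<'E'
from h import *
S=((.657,-.044),(.537,-.123),(.585,.080))
for n in ('scene','side','wrist'):
    c=cam(n,'e_%s.png'%n); P=world(c); g=c['frame'].max(2)
    for s in S:
        m=(P[...,2]>0.088)&(P[...,2]<0.14)&(g<90)&(c['depth']>0)&(np.hypot(P[...,0]-s[0],P[...,1]-s[1])<.035)
        q=P[m]
        if len(q)<60: print(n,s,len(q)); continue
        (cx,cy),wh,an=cv2.minAreaRect((q[:,:2]*1000).astype(np.float32)); print(n,s,round(cx,1),round(cy,1),np.round(wh,1),round(an,1),'ztop',np.percentile(q[:,2],98).round(4))
f=lambda n:cv2.imread('pics/e_%s.png'%n)[120:360,130:430]
cv2.imwrite('pics/e.png',cv2.resize(np.hstack([f('scene'),f('side')]),(800,320)))
print(bot.get_obs()['contact_force'])
E
```

```text
t: 8.78
eef_pos: [0.6561, -0.0442, 0.2338]
tool_rot: [0.703, -0.703, 0.075, -0.074]
contact_force: [-0.6, -0.1, -0.2]
gripper_width: 0.602
scene (0.657, -0.044) 661.5 -43.5 [46.1 17.2] 81.9 ztop 0.1221
scene (0.537, -0.123) 541.9 -122.4 [45.2 14.2] 86.5 ztop 0.1214
scene (0.585, 0.08) 586.7 81.0 [44.2 15.7] 82.0 ztop 0.1212
side (0.657, -0.044) 654.8 -44.7 [46.3 15.8] 78.5 ztop 0.1221
side (0.537, -0.123) 534.4 -124.7 [44.5 14.6] 87.3 ztop 0.1222
side (0.585, 0.08) 580.8 79.8 [46.1 16.9] 85.9 ztop 0.1217
wrist (0.657, -0.044) 658.5 -44.2 [44.6 21. ] 77.3 ztop 0.123
wrist (0.537, -0.123) 538.8 -107.5 [13.2 13.3] 86.4 ztop 0.1227
wrist (0.585, 0.08) 587.5 79.6 [45.8 17. ] 85.2 ztop 0.1229
[-0.05397045  0.90364601  0.36755433]
```

View pics/e.png

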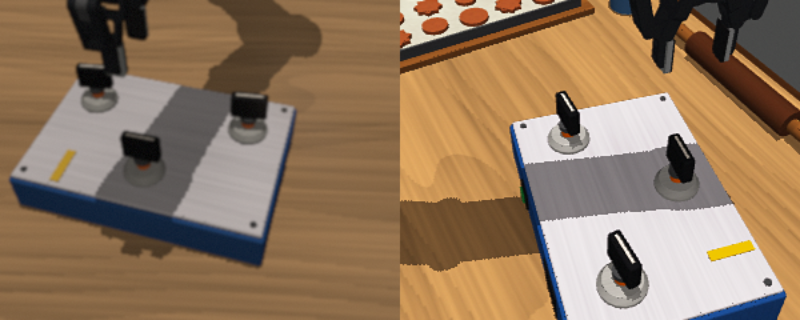

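Both views show all three screws up with orange showing. The third screw's bar is turned about 84°, its top is level with the parked ones, the parked ones haven't moved, and the gripper is clear of everything.

```bash
python3 -c "
from station import bot
print(bot.hand_in())"
```

```text
the job is handed in; nothing more can be done
None
```

The sunk screw is out, turned and standing on its thread, and the job is handed in. No verdict is reported.

**What I did:** I gripped the bar, pulled it up about 18 mm and turned the gripper 84° clockwise. I then lowered it 6 mm onto its thread, opened the fingers and backed straight up. The last move ended at about 8.8 s of the 35 s allowed.

**Last checks:**
- **Pulled screw:** its bar top is level with the parked screws and 9 mm higher than at the start, and the orange shank shows. The bar lies at about 77–82°, from 162–164° at the start, so it has turned about 80–85°.
- **Parked screws:** in the scene and side cameras they are within about 2 mm of where they began, which is the measuring noise. The wrist camera saw only part of one of them, so I left out that single odd reading.
- **Robot:** the gripper is clear of everything and the contact force is about 0–1 N, also noise. While turning I saw a sideways force of up to about 9 N on the gripped screw, well below the limits.

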